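# Stand the balcony pots in their saucers

### The arm

A 6-joint arm with a two-finger parallel gripper is mounted at the origin on the work surface. World frame = base frame: x ahead of the robot, y to its left, z up, the work surface at z = 0. Lengths are in mm, angles in rad, forces in N, time in s.
With the tool pointing down it reaches from about 275 to 825 mm from the base axis. Payload 5.2 kg.
Tool frame: the origin (TCP) lies at the very end of the fingers, on their centre line; the grasp point (between the pads) lies 19 mm behind it; z points along the fingers, y is the direction in which the jaws open and shut (so a half turn about z gives the same grasp; the last joint's range is limited). The gripper opens to 93 mm and grips with 3 to 60 N. Pads are 15 mm wide; open, the fingers measure 128 mm over their backs; the gripper's body (75 mm by 188 mm) begins 65 mm behind the grasp point.
Start: joints at [1.147, 0.259, 1.535, -0, 1.348, -0.203], TCP at [120.433, 536.657, 218.653] pointing down, gripper open.
Joint ranges: [-3.14, 3.14], [-0.91, 2.08], [0.19, 2.58], [-1.22, 4.36], [0.22, 2.71], [-3.12, 3.12]. Speed limits (rad/s): [2.57, 2.57, 3.14, 3.14, 3.14, 3.14].

### API

Orientations are given as [roll, pitch, yaw] about the fixed x, y, z axes, in that order (R = Rz(yaw) Ry(pitch) Rx(roll)).
In Python, from bench import robot gives the robot as it stands. The module is installed in compiled form; this text tells all that it offers. Calls block until the motion is done:
- robot.move_ptp(position, orientation): joint-space move of the TCP to a pose.
- robot.move_linear(position, ori=None, speed=150, f_stop=None): straight line of the TCP; ori=None keeps the orientation; speed is the mean speed in mm/s. With f_stop (N) it stops when the force on the tool has changed by that much, and returns True; else False.
- robot.move_j(angles): joint-space move.
- robot.move_gripper(opening): opening from 0.0 (shut) to 1.0 (fully open); the grip force is fixed at half the most; returns when the fingers have stopped.
- robot.sleep(seconds).
- robot.inverse_kinematics(position, orientation): joint angles nearest the present ones, or None.
- robot.get_image(name): name is "scene" or "top" or "wrist"; returns a dict with "img" (400x640x3 uint8, blue, green, red), "fovy" (degrees; the focal length in pixels is half the picture's height over the tangent of half this angle, whatever the lens; pixels are square), "cx", "cy" (the principal point, pixels), "eye" and "orientation" of the camera in the world. Camera axes: x right, y down, z forward; pixel columns grow to the right and rows downward; lengths in mm; the calibration is good to about 2 mm. A picture is of the moment at which its call begins. There is no depth.
A pose or a line that the arm cannot do raises robot.MotionError and nothing moves.
- robot.hand_in(): hands the job in, once; it reports no verdict.
Readings, each from a call of its own:
- robot.current_t(): time.
- robot.current_qpos(): joint angles.
- robot.current_joint_vel(): joint speeds.
- robot.current_joint_efforts(): joint torques, N m.
- robot.current_tcp_pos(): TCP position.
- robot.current_eef_rot(): TCP orientation.
- robot.current_contact_force(): force on the tool from outside, world axes, zero at the start.
- robot.current_ft_torque(): the same for the moment, N m.
- robot.current_gripper_width(): opening from 0.0 (shut) to 1.0 (fully open).
Only numpy, scipy, OpenCV 4.12 (cv2) and the standard library are available. Lean on these libraries where they do the work, as an engineer would, in place of code of your own. Each camera call takes 0.05 s, during which the arm holds its last target. There are 200 camera calls.

### The job

Stand each of the four grey pots upright in the drip saucer that matches its shape and size: large round, small round, square and oblong, each flat on the saucer's floor inside the lip, with the square and the oblong pot turned so that their sides line up with the saucer's. Let go of them all, and leave the jar and the scoop where they are.

Things in the scene. Friction and masses are not known exactly. Their poses are not given: they have to be found in the camera images.
- pot_large_round: Loose, empty, rigid grey plastic plant pot, open top, 24 to 115 g. The larger round pot: collar 68 mm diameter, body 60 mm diameter, 68 mm tall. The upper 24 mm is a vertical collar (grip it there from outside); below it the wall steps in by 4 mm to a straight body. Origin: centre of the underside, z up. x and y have no marking.
- pot_small_round: Loose, empty, rigid grey plastic plant pot, open top, 24 to 115 g. The smaller round pot: collar 44 mm diameter, body 36 mm diameter, 54 mm tall. The upper 24 mm is a vertical collar (grip it there from outside); below it the wall steps in by 4 mm to a straight body. Origin: centre of the underside, z up. x and y have no marking.
- pot_square: Loose, empty, rigid grey plastic plant pot, open top, 24 to 115 g. The square pot: collar 56 x 56 mm, body 48 x 48 mm, 62 mm tall. The upper 24 mm is a vertical collar (grip it there from outside); below it the wall steps in by 4 mm to a straight body. Origin: centre of the underside, z up. x and y are square to its sides; yaw within 0.6 rad of the world's axes.
- pot_oblong: Loose, empty, rigid grey plastic plant pot, open top, 24 to 115 g. The oblong pot: collar 50 mm (its x) by 110 mm (its y), body 42 x 102 mm, 60 mm tall. The upper 24 mm is a vertical collar (grip it there from outside); below it the wall steps in by 4 mm to a straight body. Origin: centre of the underside, z up. Long side along its y; yaw within 0.45 rad of the world's axes.
- saucer_large_round: White glazed drip saucer, stuck to the bench (does not move). The larger round saucer: 86 mm diameter outside, 78 mm inside the lip. Floor 4 mm thick, lip 4 mm thick, top of the lip 12 mm above the bench. Origin: centre of the underside, z up. x and y have no marking.
- saucer_small_round: White glazed drip saucer, stuck to the bench (does not move). The smaller round saucer: 64 mm diameter outside, 56 mm inside the lip. Floor 4 mm thick, lip 4 mm thick, top of the lip 12 mm above the bench. Origin: centre of the underside, z up. x and y have no marking.
- saucer_square: White glazed drip saucer, stuck to the bench (does not move). The square saucer: 74 x 74 mm outside, 66 x 66 mm inside the lip. Floor 4 mm thick, lip 4 mm thick, top of the lip 12 mm above the bench. Origin: centre of the underside, z up. x and y are square to its sides; yaw within 0.6 rad of the world's axes.
- saucer_oblong: White glazed drip saucer, stuck to the bench (does not move). The oblong saucer: 68 mm (its x) by 128 mm (its y) outside, 60 x 120 mm inside the lip. Floor 4 mm thick, lip 4 mm thick, top of the lip 12 mm above the bench. Origin: centre of the underside, z up. Long side along its y; yaw within 0.45 rad of the world's axes.
- jar: Bystander: closed glass jar with a steel cap, 80 mm diameter, 120 mm tall, upright beyond the work. Origin: centre of the underside, z up.
- scoop: Bystander: stainless steel scoop lying beyond the work, about 210 mm long (along its x), 56 mm wide, 36 mm high. Origin: on the bench at the back of its blade; the blade runs 110 mm to +x, the handle 100 mm to -x. (A fixed black trug, 200 x 280 mm, 160 mm high, stands beyond the work to its left, centred at x 0.80, y 0.56.)
Not all that is in view belongs to the job. What is shaped like the saucer_large_round but blue or green is not meant. Leave any red look-alike of the pot_large_round alone.

How it is judged:
By the outcome, as a careful person would: the job done as asked, in the order asked, and still so for the second after the job is handed in, with the robot touching nothing.
It also fails if it takes over 120 s, if anything falls off the work surface, if the arm or the gripper's body presses on something with over 40 N, if the wrist force passes 120 N, or if a joint passes its speed limit or range.

## Working session

There is one attempt and no reset: what is moved stays moved. The work goes in short steps, each a Python script; the robot and the scene stay as the last script left them, time stands still between calls to the robot, and variables do not carry over. Pictures are saved under pics/ and viewed, and the job is handed in when it is done.

```bash
mkdir -p pics; python3 - <<'E'
from bench import robot
import cv2
for n in ("top","scene"):
    d=robot.get_image(n); cv2.imwrite(f"pics/{n}0.png",d["img"]); print(n,d["fovy"],d["cx"],d["cy"],d["eye"],d["orientation"])
d=robot.get_image("wrist");print(d["fovy"],d["cx"],d["cy"],d["eye"],d["orientation"],robot.current_eef_rot(),robot.current_t())
E
```

```text
top 55.99815344135944 310.06454721899837 197.95005623228485 [ 499.04071587  -47.86928813 1036.04691432] [-3.05438134e+00  1.34410541e-03 -1.59309170e+00]
scene 43.777541928838204 322.8750577828971 195.03591636101277 [1183.27601375  365.93056881  852.90656563] [-2.4167637  -0.01176575  2.1975332 ]
60.92493261273793 326.05458845606614 200.34457437719598 [ 56.57003138 550.97938339 383.44006706] [2.90075474e+00 1.21230125e-03 1.35015688e+00] [-3.14017590e+00 -2.89190701e-04  2.92081156e+00] 0.15
```

View pics/top0.png

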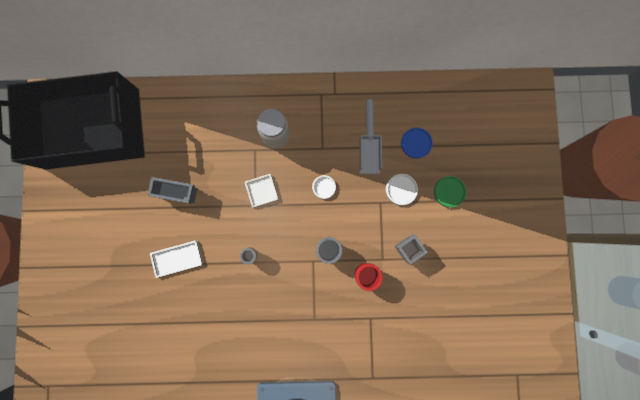

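View pics/scene0.png

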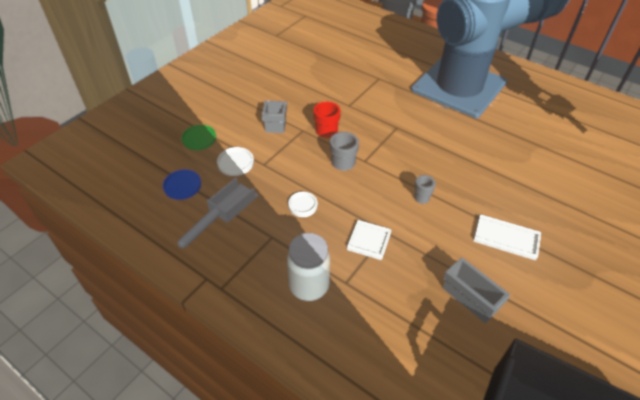

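The top view shows the pots at about (329,250) large round, (248,256) small round, (411,250) square and (172,190) oblong. The saucers are at (402,190), (324,187), (262,191) and (177,259). The red pot at (368,277) and the blue and green discs are look-alikes to leave alone.

```bash
cat > h.py <<'E'
from bench import robot
import cv2, numpy as np
from scipy.spatial.transform import Rotation as R
H=dict(pl=68,ps=54,pq=62,po=60,sl=12,ss=12,sq=12,so=12)
COARSE=dict(pl=(329,249),ps=(248,255),pq=(411,249),po=(172,189),sl=(402,190),ss=(324,187),sq=(262,191),so=(177,259))
def rays(d,px,z):
    px=np.atleast_2d(np.asarray(px,float)); f=200/np.tan(np.radians(d["fovy"])/2)
    v=np.c_[(px[:,0]-d["cx"])/f,(px[:,1]-d["cy"])/f,np.ones(len(px))]@R.from_euler("xyz",d["orientation"]).as_matrix().T
    e=np.array(d["eye"]); return (e+v*((z-e[2])/v[:,2])[:,None])[:,:2]
def proj(d,p):
    f=200/np.tan(np.radians(d["fovy"])/2)
    c=R.from_euler("xyz",d["orientation"]).as_matrix().T@(np.array(p,float)-d["eye"])
    return np.array([d["cx"]+f*c[0]/c[2],d["cy"]+f*c[1]/c[2]])
def down(yaw): return [np.pi,0,yaw]
E
python3 - <<'E'
from h import *
d=robot.get_image("top")
C={k:rays(d,p,H[k])[0] for k,p in COARSE.items()}
for k,c in C.items(): print(k,c.round())
# camera offset in tool frame
w=robot.get_image("wrist");Rt=R.from_euler("xyz",robot.current_eef_rot()).as_matrix()
print("off",Rt.T@(np.array(w["eye"])-robot.current_tcp_pos()), "fwd in tool",Rt.T@R.from_euler("xyz",w["orientation"]).as_matrix()[:,2])
for i,(x,y) in enumerate([(530,270),(530,-120)]):
    robot.move_ptp([x,y,300],down(np.pi)); w=robot.get_image("wrist"); cv2.imwrite(f"pics/w{i}.png",w["img"]); print(w["eye"],w["orientation"],robot.current_t())
    for k in C: print(k,proj(w,[*C[k],H[k]]).round(),end=" ")
E
```

```text
pl [452. -94.]
ps [440. 115.]
pq [ 447. -305.]
po [616. 311.]
sl [ 605. -301.]
ss [618. -87.]
sq [611.  83.]
so [431. 314.]
off [ 6.54261548e+01  1.61833203e-01 -1.65373455e+02] fwd in tool [-2.38777197e-01  1.48112655e-04  9.71074368e-01]
[464.046746   270.91677644 465.41933857] [ 2.90084341e+00 -4.67750381e-04  1.57202678e+00] 2.1
pl [  2. 105.] ps [192.  96.] pq [-179.  101.] po [358. 241.] sl [-85. 220.] ss [ 70. 229.] sq [191. 225.] so [360.  91.] [ 464.8520266  -118.9436957   465.56198774] [ 2.90009053e+00 -6.04148022e-04  1.57206336e+00] 3.6
pl [348. 105.] ps [528.  95.] pq [163. 100.] po [666. 240.] sl [195. 220.] ss [348. 229.] sq [470. 224.] so [666.  90.]
```

View pics/w0.png

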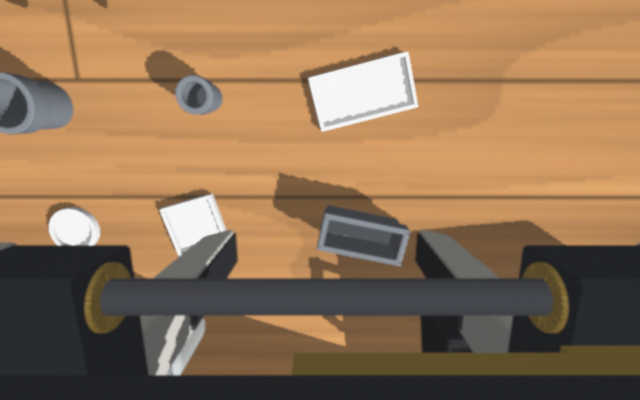

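View pics/w1.png

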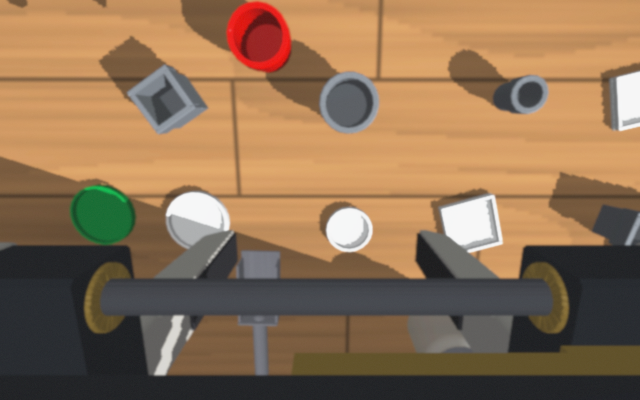

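```bash
cat >> h.py <<'E'
def seg(d,px):
    "convex hull (pixels) of the grey/white thing at pixel px"
    hsv=cv2.cvtColor(d["img"],cv2.COLOR_BGR2HSV)
    m=((hsv[...,1]<70)&(hsv[...,2]>45)).astype(np.uint8); m[236:]=0
    cs,_=cv2.findContours(m,cv2.RETR_EXTERNAL,cv2.CHAIN_APPROX_NONE)
    c=min((c for c in cs if cv2.contourArea(c)>300),key=lambda c:-cv2.pointPolygonTest(c,tuple(map(float,px)),True))
    return cv2.convexHull(c)[:,0]
def measure(k,d,guess):
    h=seg(d,proj(d,[*guess,H[k]])); P=rays(d,h,H[k]).astype(np.float32)
    if k[1] in "ls": (x,y),r=cv2.minEnclosingCircle(P); return h,[x,y,0],(2*r,)
    (x,y),(a,b),t=cv2.minAreaRect(P); t=np.radians(t)
    if k[1]=="q": t=(t+np.pi/4)%(np.pi/2)-np.pi/4
    else:
        if a>b: t+=np.pi/2      # t = direction of the short side (object's x)
        t=(t+np.pi/2)%np.pi-np.pi/2
    return h,[x,y,t],(a,b)
E
python3 - <<'E'
from h import *
import json
C=dict(pl=[452,-94],ps=[440,115],pq=[447,-305],po=[616,311],sl=[605,-301],ss=[618,-87],sq=[611,83],so=[431,314])
M={};tiles=[]
for k in ("so","po","sq","ps","ss","pl","pq","sl"):
    x,y=C[k]; robot.move_ptp([x+65,y,250],down(np.pi)); d=robot.get_image("wrist")
    h,m,s=measure(k,d,C[k]); M[k]=list(map(float,m)); print(k,np.round(m,3),np.round(s,1))
    im=d["img"].copy(); cv2.polylines(im,[h],True,(0,0,255),1); tiles.append(im[30:230,180:480])
cv2.imwrite("pics/seg.png",np.vstack([np.hstack(tiles[i:i+2]) for i in (0,2,4)])); cv2.imwrite("pics/seg2.png",np.hstack(tiles[6:]))
json.dump(M,open("M.json","w")); print(robot.current_t())
E
```

```text
so [4.33009e+02 3.18176e+02 2.47000e-01] [ 70.2 130.8]
po [ 6.15268e+02  3.17921e+02 -2.16000e-01] [111.8  51.5]
sq [6.13521e+02 8.55750e+01 2.78000e-01] [76.8 76.7]
ps [438.627 117.11    0.   ] [44.]
ss [619.847 -86.647   0.   ] [66.4]
pl [449.15  -93.118   0.   ] [68.]
pq [ 446.07  -307.926    0.571] [56.7 57. ]
sl [ 607.73 -299.51    0.  ] [88.7]
11.2917
```

View pics/seg.png

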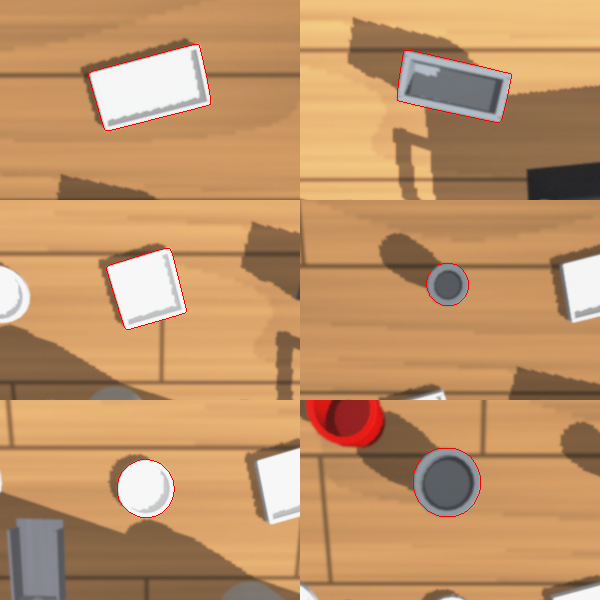

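View pics/seg2.png

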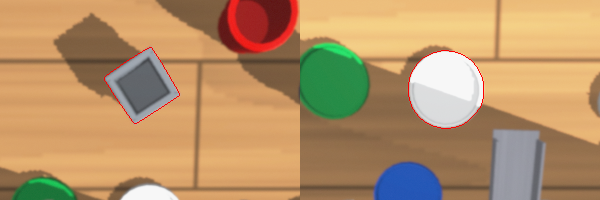

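Every segmentation fits its known size. I'll place the large round pot first and check it.

```bash
cat >> h.py <<'E'
import json
M=json.load(open("M.json")) 
W=dict(l=68,s=44,q=56,o=50)
def place(s):
    p,q=M["p"+s],M["s"+s]; h=H["p"+s]; zg=h-31; best=None
    if s in "ls": p,q=[*p[:2],np.pi/2],[*q[:2],np.pi/2]
    for n in range(-2,3):           # jaws along the short side, or any side if square/round
        if s=="o" and n%2: continue
        yp,yq=[a[2]+np.pi/2+n*np.pi/2 for a in (p,q)]
        j=[robot.inverse_kinematics([*a[:2],zg],down(y)) for a,y in((p,yp),(q,yq))]
        if any(v is None for v in j): continue
        c=max(abs(v[5]) for v in j)
        if best is None or c<best[0]: best=(c,yp,yq)
    c,yp,yq=best; print(s,"q6",round(c,2),"yaws",round(yp,2),round(yq,2))
    robot.move_gripper(1.0); robot.move_ptp([*p[:2],zg+120],down(yp))
    print("down stop",robot.move_linear([*p[:2],zg],speed=120,f_stop=15))
    robot.move_gripper(0.0); g=robot.current_gripper_width(); print("width mm",round(g*93,1),"expected",W[s])
    if abs(g*93-W[s])>6: return False
    robot.move_linear([*p[:2],zg+120],speed=150)
    robot.move_ptp([*q[:2],zg+120],down(yq)); print("held",round(robot.current_gripper_width()*93,1))
    robot.move_linear([*q[:2],zg+22],speed=150)
    st=robot.move_linear([*q[:2],zg+3.5],speed=30,f_stop=8)
    print("set stop",st,"z err",round(robot.current_tcp_pos()[2]-zg-4,1))
    robot.move_gripper(min(1,(W[s]+20)/93)); robot.sleep(.2)
    robot.move_linear([*q[:2],zg+120],speed=150); print("t",robot.current_t()); return True
def check(s,name):
    x,y,_=M["s"+s]; robot.move_ptp([x+65,y,250],down(np.pi)); robot.sleep(.2); d=robot.get_image("wrist"); k="p"+s
    H[k]+=4; h,m,sz=measure(k,d,[x,y]); H[k]-=4
    print("check",s,"(hull incl. lip) pos",np.round(m,3),"saucer",np.round(M["s"+s],3),np.round(sz,1)); cv2.imwrite(f"pics/{name}.png",d["img"][0:235,130:530])
E
python3 - <<'E'
from h import *
if place("l"): check("l","cl")
E
```

```text
l q6 0.62 yaws 1.57 1.57
down stop False
width mm 66.0 expected 68
held 66.1
set stop True z err 0.2
t 19.7667
check l (hull incl. lip) pos [ 607.932 -299.508    0.   ] saucer [ 607.73 -299.51    0.  ] [75.2]
```

View pics/cl.png

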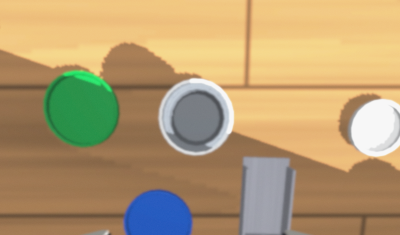

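The large pot is seated and centred: pot at (197,117) against saucer at (196,117), with the underside 0.2 mm off nominal height. Now the other three.

```bash
python3 - <<'E'
from h import *
for s in "sqo":
    if not place(s): break
    check(s,"c"+s)
a=[cv2.imread(f"pics/c{s}.png") for s in "sqo"]; cv2.imwrite("pics/call.png",np.vstack([np.hstack(a[:2]),np.hstack([a[2],a[2]*0])]))
print(robot.current_t())
E
```

```text
s q6 0.32 yaws 1.57 1.57
down stop False
width mm 43.0 expected 44
held 43.0
set stop True z err 0.0
t 30.6833
check s (hull incl. lip) pos [619.564 -86.556   0.   ] saucer [619.847 -86.647   0.   ] [58.6]
q q6 1.25 yaws 0.57 0.28
down stop False
width mm 56.2 expected 56
held 55.9
set stop True z err 0.0
t 42.2
check q (hull incl. lip) pos [6.13537e+02 8.56720e+01 2.81000e-01] saucer [6.13521e+02 8.55750e+01 2.78000e-01] [66.5 66.5]
o q6 0.53 yaws 1.35 1.82
down stop False
width mm 49.8 expected 50
held 49.9
set stop True z err -0.1
t 53.9583
check o (hull incl. lip) pos [4.33101e+02 3.18513e+02 2.52000e-01] saucer [4.33009e+02 3.18176e+02 2.47000e-01] [ 61.2 113.2]
55.45
```

View pics/call.png

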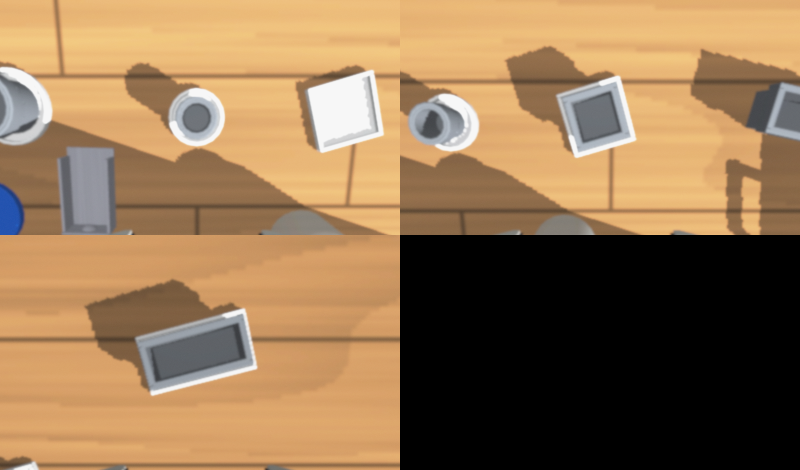

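All three look seated. The lips on the shadowed sides are hard to read, so I'll check the pots' dark openings for centring and yaw, then take a last overall view.

```bash
python3 - <<'E'
from h import *
for s in "oq":
    x,y,t=M["s"+s]; robot.move_ptp([x+65,y,250],down(np.pi)); d=robot.get_image("wrist")
    hsv=cv2.cvtColor(d["img"],cv2.COLOR_BGR2HSV); m=((hsv[...,1]<70)&(hsv[...,2]<135)).astype(np.uint8); m[236:]=0
    cs,_=cv2.findContours(m,0,cv2.CHAIN_APPROX_NONE); px=tuple(proj(d,[x,y,40]))
    c=max((c for c in cs if cv2.contourArea(c)>200),key=lambda c:cv2.pointPolygonTest(c,px,True))
    P=rays(d,c[:,0],H["p"+s]+4).astype(np.float32); (a,b),wh,an=cv2.minAreaRect(P)
    print(s,"opening offset",round(a-x,1),round(b-y,1),"size",np.round(wh,1),"dyaw",round((np.radians(an)-t+np.pi/4)%(np.pi/2)-np.pi/4,3))
robot.move_ptp([150,500,250],down(np.pi)); cv2.imwrite("pics/top1.png",robot.get_image("top")["img"]); print(robot.current_t())
E
```

```text
o opening offset 0.3 -0.1 size [35.9 95.9] dyaw 0.006
q opening offset -0.1 0.5 size [41. 41.] dyaw -0.003
59.375
```

View pics/top1.png

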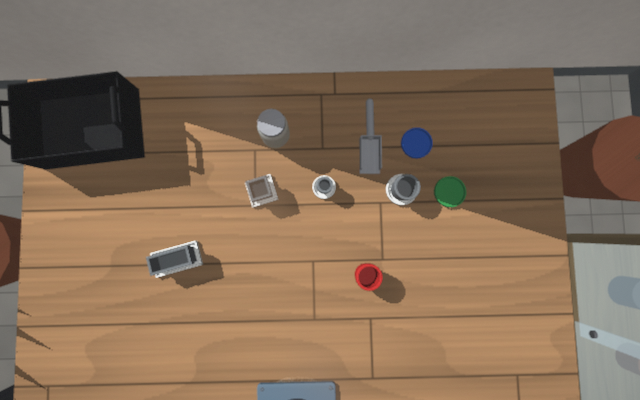

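The four pots stand in their saucers at (402,188), (324,187), (261,190) and (175,260). The jar (272,125), scoop (370,150) and red pot (368,277) are where they were at the start.

```bash
python3 -c "
from bench import robot
robot.hand_in(); print(robot.current_t())"
```

```text
the job is handed in; nothing more can be done
the job is handed in; nothing more can be done
```

All four grey pots are standing in their matching saucers and have been let go. I gripped each one by the collar and set it down until it touched the saucer floor. The job was handed in at about 59 s on the robot's clock.

- **Seating:** each pot made contact within 0.2 mm of the expected floor height.
- **Square and oblong pots:** their openings measured within 0.5 mm of the saucer centres and within 0.006 rad of the saucers' yaw.
- **Round pots:** both look centred in the wrist-camera pictures. The large one is within about 1 px of its saucer's centre, and the small one I judged by eye.
- **Everything else:** in the last top view, the jar, scoop, red pot and the blue and green discs look unmoved, and the arm was clear of everything.

No check failed. My first measure of the placed pots also picked up parts of the saucer lips, so it couldn't confirm centring. I re-measured the square and oblong pots by their openings instead, but didn't repeat that for the round ones.

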